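# Fit and close the gel tank's drain plug

### The job

Take the red-handled stopcock plug from the rack and set it in the gel tank's drain cock in the open position, handle in line with the drain pipe. Then turn it a quarter turn to closed, handle crosswise to the pipe, pressing it down steadily (firmly, but under 20 N) as you turn, so that it wedges with its collar down on the barrel's rim and holds there when you let go. Leave the spare plug and everything else on the bench where it is.

Things in the scene. Friction and masses are not known exactly. Their poses are not given: they have to be found in the camera images.
- drain_cock: the gel tank's drain cock, fixed to the bench in one piece with the tank. Origin: on the bench under the axis of its upright barrel. Round grey housing 54 mm across, 44 mm tall. x axis: along the level grey drain pipe through the housing (centre 28 mm up): a 20 mm pipe in +x to the tank's wall 100 mm away, a 16 mm spout reaching 59 mm out in -x
- cock_rim (a point): centre of the mouth of the bore of the white barrel (40 mm across) that stands in the housing, 68 mm above the bench at rest; moves with the barrel, axes as drain_cock. Round tapered bore, open at the top, 20 mm across here, narrowing 0.1 mm per mm of depth, 50 mm deep
- packing (a joint): how far the firm packing under the barrel is squeezed, m, 0 at rest, 0.05 mm per N. Pressed with 6 to 9 N the barrel gives way on a light spring, 1 to 7 mm, differing each time and not to be seen, until it bottoms on the packing; from there it is stiff, and more than about 20 N of press strains it. It comes back up slowly when let go, in about half a second
- tank_centre (a point): over the middle of the clear tank, 90 mm above the bench; the tank is 234 mm along x, 210 mm along y, its terminals 100 mm tall; fixed
- red_plug: the stopcock plug to fit, 150 g, standing in one of the rack's two holes, z up. Origin: centre of the underside of its round red collar (40 mm across, 6 mm thick, above the origin). x axis: along the handle bar. Handle along the drain pipe = open, crosswise = closed, either way round. Rack and plug turn by up to 0.9 rad from the robot's axes
- red_plug_grip (a point): where to grip the red plug: in the upright red handle bar, 29 mm above the plug's origin, on its axis. The bar is 44 mm long (x), 12 mm thick (y), from 6 to 37 mm above the origin, with a white line along its top. Turning in the cock takes up to about 0.4 N m, so grip firmly, 50 N if the gripper can
- red_plug_tip (a point): tip of the plug's brass tapered stem, 42 mm below its origin, 16.5 mm across; 20.6 mm across at the collar, the bore's taper. Let into the bore it stops with the collar about 6 mm above the rim. Pressing alone jams it 2 to 5 mm proud; turned a quarter turn under a steady 12 to 18 N it works down until the collar meets the rim and stays wedged. Turned without pressing it works loose
- blue_plug: spare plug of the same shape with a blue handle, in the other hole of the rack; leave alone
- plug_rack: fixed grey rack block 64 x 170 x 50 mm high, origin under its centre, with two loose 25 mm holes, 47 mm deep, at y = -45 and +45 mm, x = 0; the plugs' collars rest on its top
- buffer_bottle: white bottle, 72 mm across, 150 mm tall, origin under its centre; leave alone
- beaker: glass beaker, 68 mm across, 85 mm tall, origin under its centre; leave alone
- pipette: pipette lying along its y axis, about 260 mm long and 26 mm thick, origin on the bench about its middle; leave alone
- casting_tray: orange gel casting tray 100 x 75 x 18 mm, origin under its centre; leave alone
- comb: black gel comb lying flat, 90 x 38 x 4 mm; leave alone
- tip_box: yellow pipette tip box 120 x 85 x 50 mm, origin under its centre; leave alone
Things that resemble listed ones, but are neither listed nor needed, are in the scene too. There is more than one size of the red_plug; the job needs the smallest.

How it is judged:
By the outcome, as a careful person would: the job done as asked, in the order asked, and still so for the second after the job is handed in, with the robot touching nothing.
It also fails if it takes over 61 s, if anything falls off the work surface, if the arm or the gripper's body presses on something with over 40 N, if the wrist force passes 120 N, or if a joint passes its speed limit or range.

### The arm

A 7-joint arm with a two-finger parallel gripper is mounted at the origin on the work surface. World frame = base frame: x ahead of the robot, y to its left, z up, the work surface at z = 0. Lengths are in m, angles in degrees, forces in N, time in s.
With the tool pointing down it reaches from about 0.35 to 0.775 m from the base axis. Payload 3.1 kg.
Tool frame: the origin (TCP) lies on the centre line of the jaws, within the pads' length; the fingertips stand 17 mm ahead of it and the grasp point (between the pads) lies 2 mm behind it (robot.tip_reach is the distance from the TCP to the fingertips, in m); z points along the fingers, y is the direction in which the jaws open and shut (so a half turn about z gives the same grasp; the last joint's range is limited). The gripper opens to 85 mm and grips with 20 to 120 N. Pads are 22 mm wide; open, the fingers measure 114 mm over their backs; the gripper's body (76 mm by 85 mm) begins 54 mm behind the grasp point. The pads swing forward as they close: fully open they stand 13 mm farther back than shut.
Start: joints at [-73.436, 17.813, 0.802, 86.603, -0.252, 75.585, -1.558], TCP at [0.179, 0.52, 0.248] pointing down, gripper open.
Joint ranges: [-154.91, 154.91], [-16.99, 109.72], [-72.82, 74.43], [7.12, 147.25], [-82.49, 262.49], [11.32, 116.49], [-174.64, 174.64]. Speed limits (degrees/s): [159.86, 159.86, 180, 180, 180, 180, 180].

### API

Orientations are given as [roll, pitch, yaw] about the fixed x, y, z axes, in that order (R = Rz(yaw) Ry(pitch) Rx(roll)).
In Python, from station import robot, fingers, vision, workorder, recognise gives the robot as it stands. Calls block until the motion is done:
- robot.move_to(position, orientation): joint-space move of the TCP to a pose.
- robot.line_to(position, orientation=None, velocity=0.15, f_stop=None): straight line of the TCP; orientation=None keeps the orientation; velocity is the mean speed in m/s. With f_stop (N) it stops when the force on the tool has changed by that much, and returns True; else False.
- robot.move_j(angles): joint-space move.
- fingers.gripper_to(opening, force=None): opening from 0.0 (shut) to 1.0 (fully open); force is the grip in N (None keeps the last); returns when the fingers have stopped.
- robot.pause(seconds).
- robot.inverse_kinematics(position, orientation): joint angles nearest the present ones, or None.
- vision.grab_frame(name): name is "scene" or "side" or "wrist"; returns the picture (420x560x3 uint8, red, green, blue); there is no depth.
- vision.calibration(name): a dict with "mtx" (3x3 intrinsics, pixels), "extrinsics" (4x4, takes a point from world to camera coordinates); the wrist camera has in their place "T_tool_cam" (4x4, takes a point from camera to tool coordinates, whose origin is the TCP and whose axes are the flange's). Camera axes: x right, y up, looking along -z (the intrinsics and any distortion apply to the point x, -y, -z); pixel columns grow to the right and rows downward; lengths in m; the calibration is good to about 2 mm. The wrist camera is an equidistant fisheye: a pixel r from the principal point sees the ray r / f radians off the axis. A picture is of the moment at which its call begins: read the wrist's pose just before it. calibration takes no time and is no camera call.
A pose or a line that the arm cannot do raises robot.PlanningError and nothing moves.
- workorder.close_job(): hands the job in, once; it reports no verdict.
Trained networks look in the newest picture that a camera, given by its name, has taken for a name from the list of things; names that differ only in an ending like _2 or _b are one class to them, and where a whole thing is asked for, a point or a joint stands for the part that bears it (a point fixed in the world has none). Each returns a list of dicts, best first, with "p" (0 to 1); they miss things now and then, are a little off and sometimes report something else, mostly with a low value. They report only what shows in the picture. A call takes as long as a camera call. They do not tell look-alikes from the thing itself.
- recognise(label, camera): "rect" ([centre column, centre row, width, height] in pixels, round what is visible of it).
Readings, each from a call of its own:
- robot.current_time_s(): time.
- robot.current_joint_positions(): joint angles.
- robot.current_dq(): joint speeds.
- robot.current_joint_torque(): joint torques, N m.
- robot.current_tool_pos(): TCP position.
- robot.current_eef_rot(): TCP orientation.
- robot.current_contact_force(): force on the tool from outside, world axes, zero at the start.
- robot.current_torque(): the same for the moment, N m.
- robot.current_finger_gap(): opening from 0.0 (shut) to 1.0 (fully open).
Only numpy, scipy, OpenCV 4.12 (cv2) and the standard library are available. Lean on these libraries where they do the work, as an engineer would, in place of code of your own. Each camera call takes 0.05 s, during which the arm holds its last target.

## Working session

There is one attempt and no reset: what is moved stays moved. The work goes in short steps, each a Python script; the robot and the scene stay as the last script left them, time stands still between calls to the robot, and variables do not carry over. Pictures are saved under pics/ and viewed, and the job is handed in when it is done.

```bash
mkdir -p pics; ls; python3 - <<'E'
from station import robot, fingers, vision, workorder, recognise
import cv2,numpy as np
np.set_printoptions(precision=4,suppress=True)
for n in ["scene","side","wrist"]:
    f=vision.grab_frame(n); cv2.imwrite(f"pics/a_{n}.png",f[:,:,::-1]); print(n,vision.calibration(n))
    for l in ["red_plug","drain_cock","plug_rack"]:
        print(l,[(np.round(d["rect"]).tolist(),round(d["p"],2)) for d in recognise(l,n)])
print(robot.current_time_s(),robot.current_eef_rot(),robot.tip_reach)
E
```

```text
pics
scene {'mtx': array([[379.7485,   0.    , 283.6144],
       [  0.    , 379.7485, 211.0537],
       [  0.    ,   0.    ,   1.    ]]), 'extrinsics': array([[-0.3175,  0.9481,  0.0191,  0.1606],
       [-0.5187, -0.1905,  0.8335,  0.192 ],
       [ 0.7938,  0.2547,  0.5522, -1.515 ],
       [ 0.    ,  0.    ,  0.    ,  1.    ]])}
red_plug [([315.0, 253.0, 19.0, 35.0], 0.97), ([338.0, 214.0, 18.0, 28.0], 0.72), ([332.0, 228.0, 16.0, 23.0], 0.49)]
drain_cock [([198.0, 248.0, 127.0, 100.0], 0.64)]
plug_rack [([348.0, 246.0, 65.0, 39.0], 0.86), ([199.0, 250.0, 124.0, 99.0], 0.6)]
side {'mtx': array([[423.033 ,   0.    , 283.1454],
       [  0.    , 423.033 , 204.9646],
       [  0.    ,   0.    ,   1.    ]]), 'extrinsics': array([[-0.9615, -0.2742,  0.0155,  0.4878],
       [ 0.1568, -0.5019,  0.8506, -0.1499],
       [-0.2255,  0.8203,  0.5256, -1.1289],
       [ 0.    ,  0.    ,  0.    ,  1.    ]])}
red_plug [([303.0, 248.0, 23.0, 42.0], 0.91), ([266.0, 238.0, 22.0, 17.0], 0.72), ([233.0, 230.0, 21.0, 41.0], 0.58), ([169.0, 327.0, 39.0, 70.0], 0.55)]
drain_cock [([262.0, 179.0, 123.0, 64.0], 0.77)]
plug_rack [([259.0, 264.0, 43.0, 60.0], 0.98)]
wrist {'mtx': array([[325.1923,   0.    , 274.9114],
       [  0.    , 325.1923, 209.8411],
       [  0.    ,   0.    ,   1.    ]]), 'T_tool_cam': array([[ 0.0005,  0.9629,  0.27  ,  0.068 ],
       [ 1.    , -0.0004, -0.0004, -0.0006],
       [-0.0003,  0.27  , -0.9629, -0.1259],
       [ 0.    ,  0.    ,  0.    ,  1.    ]])}
red_plug [([104.0, 398.0, 32.0, 40.0], 0.61)]
drain_cock []
plug_rack []
0.6 [179.9995   0.0009 161.0495] 0.017
```

View pics/a_scene.png

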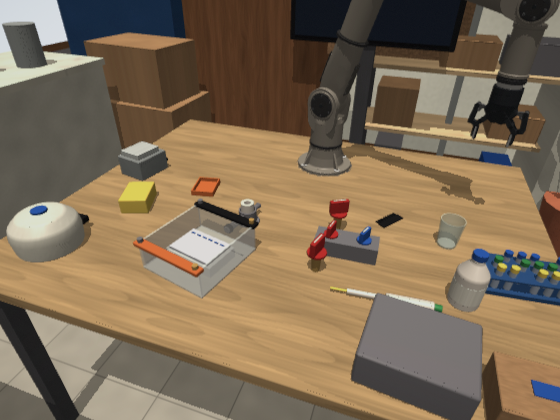

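View pics/a_side.png

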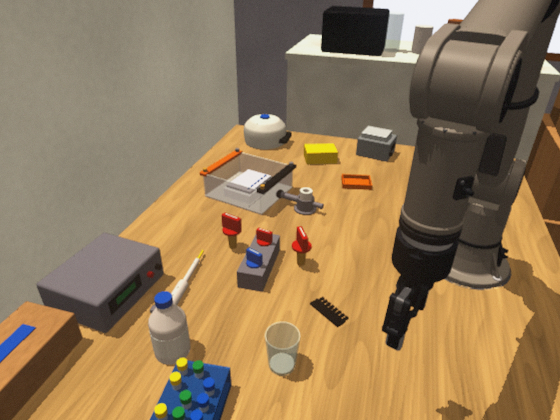

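View pics/a_wrist.png

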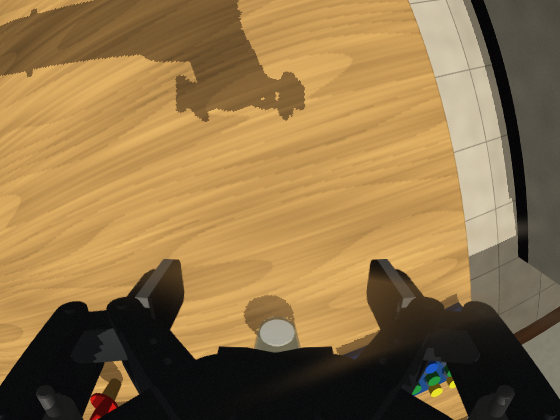

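The red plug sits in the rack at scene (332,229) and side (265,238), with the blue one beside it. Two larger red look-alikes stand just off the rack at scene (316,250) and (339,212). The cock is at scene (249,208) and side (306,198). Next I'll triangulate these.

```bash
cat > h.py <<'E'
from station import robot, fingers, vision, workorder, recognise
import cv2,numpy as np
from scipy.spatial.transform import Rotation as R
from scipy.optimize import least_squares
np.set_printoptions(precision=4,suppress=True)
C={n:vision.calibration(n) for n in ["scene","side","wrist"]}
def wristcam(pos=None,rot=None):
    if pos is None: pos,rot=robot.current_tool_pos(),robot.current_eef_rot()
    T=np.eye(4);T[:3,:3]=R.from_euler('xyz',rot,degrees=True).as_matrix();T[:3,3]=pos
    return T@C["wrist"]["T_tool_cam"]   # cam->world
def ray(n,u,v,T=None):
    K=C[n]["mtx"];a=np.array([(u-K[0,2])/K[0,0],(v-K[1,2])/K[1,1]])
    if n=="wrist":
        th=np.linalg.norm(a);d=np.r_[a/ max(th,1e-9)*np.sin(th),np.cos(th)]
    else: T=np.linalg.inv(C[n]["extrinsics"]);d=np.r_[a,1]
    d=d*[1,-1,-1];d=T[:3,:3]@d
    return T[:3,3],d/np.linalg.norm(d)
def plane(n,u,v,z,T=None):
    o,d=ray(n,u,v,T);return o+d*(z-o[2])/d[2]
def tri(rays):
    A=sum(np.eye(3)-np.outer(d,d) for o,d in rays);b=sum((np.eye(3)-np.outer(d,d))@o for o,d in rays)
    p=np.linalg.solve(A,b);return p,[np.linalg.norm(np.cross(p-o,d)) for o,d in rays]
def proj(n,p,T=None):
    p=np.atleast_2d(p);K=C[n]["mtx"];E=np.linalg.inv(T) if n=="wrist" else C[n]["extrinsics"]
    q=(p@E[:3,:3].T+E[:3,3])*[1,-1,-1]
    if n=="wrist":
        r=np.linalg.norm(q[:,:2],axis=1);th=np.arctan2(r,q[:,2]);a=q[:,:2]/np.maximum(r,1e-12)[:,None]*th[:,None]
    else: a=q[:,:2]/q[:,2:]
    return a*[K[0,0],K[1,1]]+K[:2,2]
E
python3 - <<'E'
from h import *
for nm,a,b in [("red",(332,229),(265,238)),("blue",(366,236),(254,258)),("cockrim",(249,203),(306,191)),("fakeA",(339,210),(302,240)),("fakeB",(318,246),(231,224)),("cross",(338.,210),(231,224)),("fakeBcollar",(316,256),(232,233))]:
    print(nm,*tri([ray("scene",*a),ray("side",*b)]))
for n,(x0,x1,y0,y1) in {"scene":(180,400,170,290),"side":(200,350,150,300)}.items():
    im=cv2.imread(f"pics/a_{n}.png")[y0:y1,x0:x1];s=min(800/(x1-x0),600/(y1-y0));cv2.imwrite(f"pics/b_{n}.png",cv2.resize(im,None,fx=s,fy=s,interpolation=2))
E
```

```text
red [0.5166 0.1414 0.0643] [np.float64(0.0004543846351443845), np.float64(0.00045438463514431475)]
blue [0.5163 0.2322 0.0661] [np.float64(0.0016902927494250916), np.float64(0.001690292749425231)]
cockrim [ 0.4711 -0.1229  0.0655] [np.float64(0.0017748618898828842), np.float64(0.0017748618898828798)]
fakeA [0.4215 0.1384 0.0717] [np.float64(0.004129791699491661), np.float64(0.004129791699491725)]
fakeB [0.6167 0.1263 0.0775] [np.float64(0.0001753937352743984), np.float64(0.0001753937352744815)]
cross [0.5779 0.176  0.1451] [np.float64(0.026435520753545372), np.float64(0.026435520753545355)]
fakeBcollar [0.6172 0.1231 0.0452] [np.float64(0.0008713230399435188), np.float64(0.000871323039943554)]
```

```bash
sleep 0
```

```text
(no output)
```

View pics/b_scene.png

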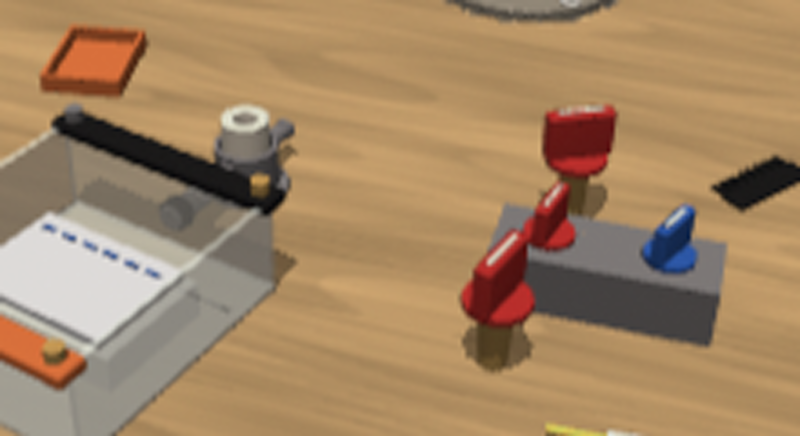

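View pics/b_side.png

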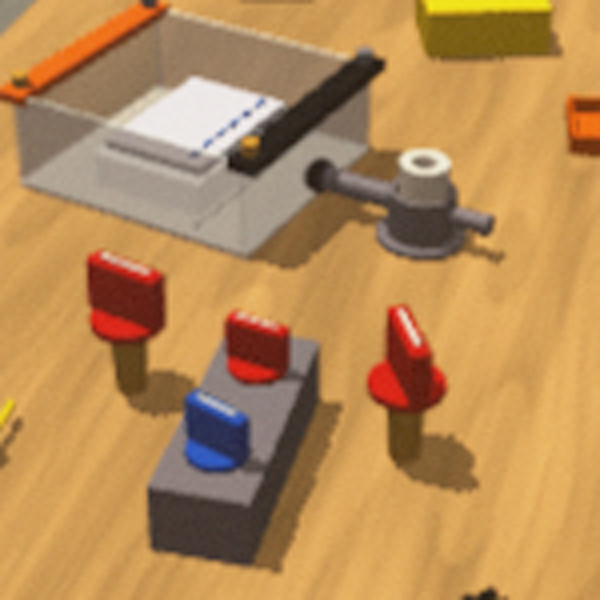

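```bash
python3 - <<'E'
from h import *
for yaw in (0,180,90,-90): print(yaw,robot.inverse_kinematics([0.44,0.02,0.33],[180,0,yaw]))
robot.move_to([0.44,0.02,0.33],[180,0,0])
p,r=robot.current_tool_pos(),robot.current_eef_rot()
f=vision.grab_frame("wrist");cv2.imwrite("pics/c_wrist.png",f[:,:,::-1]);np.save("c.npy",np.r_[p,r]);print(p,r,robot.current_time_s())
T=wristcam(p,r)
print(proj("wrist",[[.5166,.1414,.064],[.4711,-.1229,.0655]],T))
E
```

```text
0 [-45.4076   2.4383  42.741   94.344   -1.6641  83.8673 -92.5147]
180 [-40.8964   2.4165  37.9592  94.2294  -1.4947  83.867   87.1978]
90 [-46.1687   2.445   43.55    94.3626  -1.694   83.8675  -2.4637]
-90 [ 51.0305   8.5518 -62.526   91.5079   7.6157  84.5716 168.0429]
[0.44   0.0213 0.3298] [-179.9919    0.0159    0.1519] 2.7
[[177.2911 116.3445]
 [390.5077 154.4154]]
```

View pics/c_wrist.png

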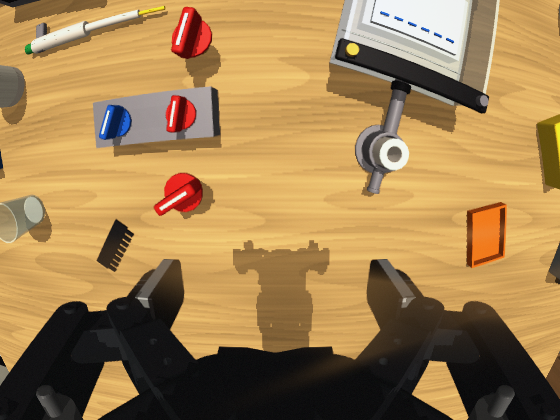

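```bash
python3 - <<'E'
import cv2
im=cv2.imread("pics/c_wrist.png")
a=cv2.resize(im[70:170,85:245],None,fx=5,fy=5,interpolation=2)
cv2.imwrite("pics/c1.png",a)
cv2.imwrite("pics/c2.png",cv2.resize(im[70:205,330:450],None,fx=4.4,fy=4.4,interpolation=2))
E
```

```text
(no output)
```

View pics/c1.png

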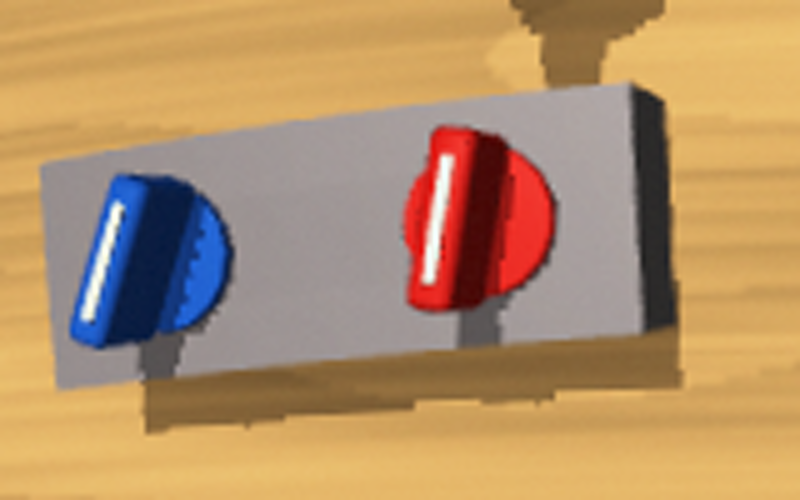

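View pics/c2.png

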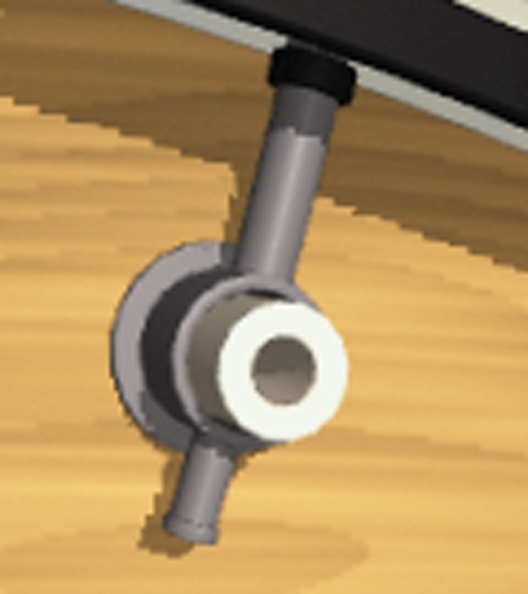

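```bash
python3 - <<'E'
from h import *
c=np.load("c.npy");T=wristcam(c[:3],c[3:])
w=lambda u,v,z:plane("wrist",u,v,z,T)
a,b=w(85+447/5,70+155/5,.087),w(85+428/5,70+283/5,.087)
print("bar",(a+b)/2,np.linalg.norm(a-b),np.degrees(np.arctan2(*(a-b)[1::-1])))
rb=[w(85+x/5,70+y/5,.05) for x,y in [(40,163),(632,83),(643,332),(57,388)]]
print("rack",rb, sum(rb)/4)
print("collar", [w(85+x/5,70+y/5,.053) for x,y in [(404,220),(555,220),(480,309)]])
print("rim",w(330+283/4.4,70+370/4.4,.068))
p=[w(330+x/4.4,70+y/4.4,.028) for x,y in [(312,90),(297,150),(268,270),(213,455),(192,525)]]
p=np.array(p);print(p)
d=np.linalg.svd(p[:,:2]-p[:,:2].mean(0))[2][0];print("pipe",np.degrees(np.arctan2(d[1],d[0])))
E
```

```text
bar [0.5198 0.1393 0.087 ] 0.03022101499774488 -10.132741531715732
rack [array([0.5461, 0.2698, 0.05  ]), array([0.5531, 0.0998, 0.05  ]), array([0.4899, 0.0977, 0.05  ]), array([0.4831, 0.2675, 0.05  ])] [0.5181 0.1837 0.05  ]
collar [array([0.5211, 0.1592, 0.053 ]), array([0.519 , 0.1192, 0.053 ]), array([0.4973, 0.1394, 0.053 ])]
rim [ 0.4724 -0.1281  0.068 ]
[[ 0.5573 -0.1499  0.028 ]
 [ 0.5379 -0.1451  0.028 ]
 [ 0.4997 -0.1367  0.028 ]
 [ 0.4409 -0.1216  0.028 ]
 [ 0.4184 -0.1162  0.028 ]]
pipe 166.3270011157752
```

```bash
python3 - <<'E'
from h import *
for nm,P in [("d_cock",[.4724,-.128,.21]),("d_plug",[.5198,.1393,.21])]:
    robot.move_to(P,[180,0,-10]); robot.pause(0.3)
    p,r=robot.current_tool_pos(),robot.current_eef_rot()
    f=vision.grab_frame("wrist");cv2.imwrite(f"pics/{nm}.png",f[:,:,::-1]);np.save(nm+".npy",np.r_[p,r]);print(p,r,robot.current_time_s(),robot.current_contact_force())
    cv2.imwrite(f"pics/{nm}_z.png",cv2.resize(f[100:300,175:375,::-1],None,fx=3,fy=3,interpolation=2))
E
```

```text
[ 0.4731 -0.1267  0.2107] [-179.9421   -0.0849   -9.8395] 3.8417 [ 0.4721 -0.1219 -0.0251]
[0.52   0.1379 0.2102] [-179.9907   -0.0139  -10.1405] 5.25 [ 0.0535 -0.6106  0.0186]
```

View pics/d_cock_z.png

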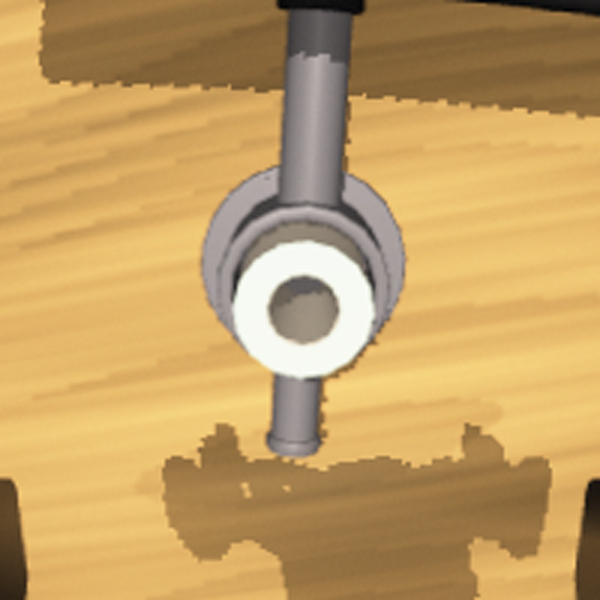

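View pics/d_plug_z.png

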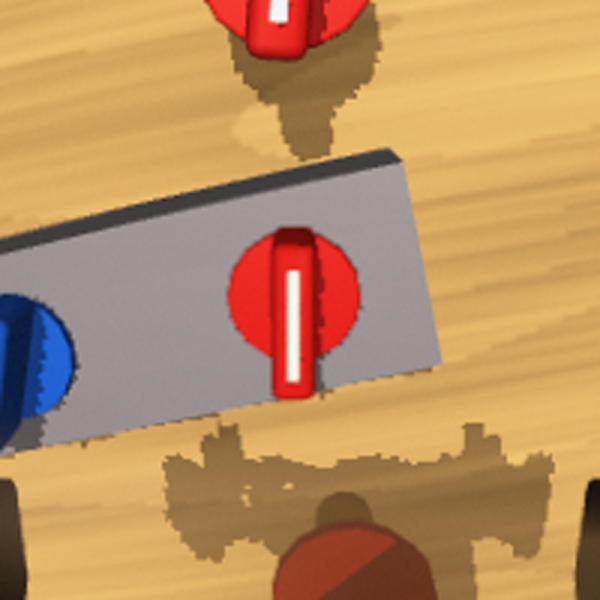

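```bash
python3 - <<'E'
from h import *
c=np.load("d_cock.npy");T=wristcam(c[:3],c[3:])
w=lambda x,y,z:plane("wrist",175+x/3-.33,100+y/3-.33,z,T)
print("rim",w(303.5,309.5,.068),w(304,308,.068), "housing ring(bench flange?)")
p=np.array([w(x,y,.028) for x,y in [(319,70),(311,190),(298,385),(295.5,430)]])
d=np.linalg.svd(p[:,:2]-p[:,:2].mean(0))[2][0];a=np.arctan2(d[1],d[0])
m=p[:,:2].mean(0);print("pipe",np.degrees(a),p[:,:2], "line y at x=.4724",m[1]+np.tan(a)*(.4724-m[0]))
c=np.load("d_plug.npy");T=wristcam(c[:3],c[3:])
a,b=w(293,270,.087),w(293,383,.087);print("bar",(a+b)/2,np.degrees(np.arctan2(*(a-b)[1::-1])),np.linalg.norm(a-b))
# model circle fit of collar top outline
im=cv2.imread("pics/d_plug.png")[:,:,::-1].astype(int)
for cx in [(.5195,.1385),(.5195,.1395),(.5205,.139)]:
    pass
l,r,t=w(228,297,.056),w(360,297,.056),w(294,229,.056);print("collar",l,r,(l+r)/2,np.linalg.norm(l-r),t)
e=[w(x,y,.05) for x,y in [(403,162),(440,363)]];print("rack edge",e,sum(e)/2)
E
```

```text
rim [ 0.4727 -0.1279  0.068 ] [ 0.4731 -0.1281  0.068 ] housing ring(bench flange?)
pipe 166.58373604709564 [[ 0.5381 -0.1441]
 [ 0.5008 -0.1352]
 [ 0.4372 -0.12  ]
 [ 0.4214 -0.1164]] line y at x=.4724 -0.12845210609304084
bar [0.52   0.1395 0.087 ] -10.233390960691484 0.031103441083922535
collar [0.5241 0.1585 0.056 ] [0.5172 0.1201 0.056 ] [0.5207 0.1393 0.056 ] 0.039065527137904094 [0.5407 0.1357 0.056 ]
rack edge [array([0.554 , 0.1008, 0.05  ]), array([0.4907, 0.0988, 0.05  ])] [0.5223 0.0998 0.05  ]
```

```bash
python3 - <<'E'
from h import *
t=robot.current_time_s
robot.line_to([.5202,.1394,.12],[180,0,-10.2],velocity=.15)
print(t(),robot.current_tool_pos())
print(robot.line_to([.5202,.1394,.078],velocity=.1,f_stop=8),t(),robot.current_tool_pos(),robot.current_eef_rot(),robot.current_contact_force())
robot.pause(.1);print(robot.current_tool_pos())
fingers.gripper_to(0.0,force=60)
print(t(),robot.current_finger_gap(),robot.current_contact_force(),robot.current_tool_pos(),robot.current_eef_rot())
robot.pause(.1);print(robot.current_tool_pos(),robot.current_eef_rot())
f=vision.grab_frame("wrist");cv2.imwrite("pics/e_w.png",f[:,:,::-1])
E
```

```text
6.0 [0.5209 0.1393 0.1207]
False 6.5667 [0.5206 0.1393 0.0784] [-179.9921   -0.0391  -10.2052] [0.8032 0.1651 0.6462]
[0.5211 0.1394 0.0789]
7.3333 0.12895368220155506 [-0.1756 -1.1733  1.4702] [0.5203 0.1394 0.0782] [-179.991    -0.0145  -10.1957]
[0.5204 0.1394 0.0782] [-179.9903   -0.0171  -10.1976]
```

View pics/e_w.png

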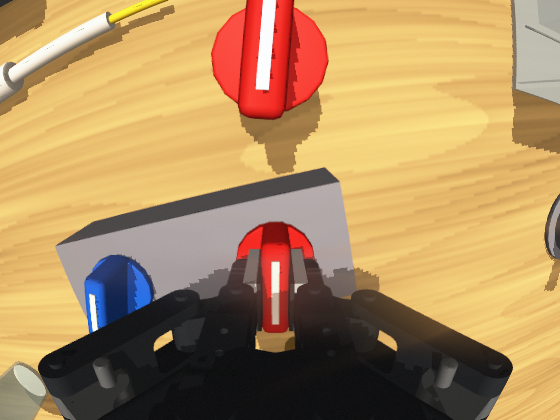

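```bash
python3 - <<'E'
from h import *
t=robot.current_time_s
robot.line_to([.5202,.1394,.19],velocity=.2)
print(t(),robot.current_finger_gap(),robot.current_contact_force())
robot.line_to([.4728,-.128,.165],[180,0,-13.5],velocity=.25)
robot.pause(.3)
print(t(),robot.current_tool_pos(),robot.current_eef_rot(),robot.current_contact_force(),robot.current_joint_positions())
for y in (-13.5,30,76.5): print(robot.inverse_kinematics([.4728,-.128,.1],[180,0,y]))
for n in ["wrist","side","scene"]:
    f=vision.grab_frame(n)[:,:,::-1]
    if n=="side": f=cv2.resize(f[130:240,240:370],None,fx=5,fy=5,interpolation=2)
    if n=="scene": f=cv2.resize(f[150:240,190:310],None,fx=6,fy=6,interpolation=2)
    cv2.imwrite(f"pics/f_{n}.png",f)
E
```

```text
8.1917 0.12836650710753963 [ 0.1152  0.0809 -1.9091]
9.7333 [ 0.4731 -0.1272  0.165 ] [-179.9913   -0.0004  -13.4033] [ 0.4321  0.7912 -1.6131] [-28.8115  20.0366  53.0496 104.5334 -17.7137  64.2091 -72.9856]
[-25.4772  25.0961  49.9942 108.9878 -22.94    56.4628 -68.6393]
[-18.6139  22.4417  40.2619 108.7776 -17.5247  55.0178 -30.2991]
[-11.3375  20.6944  30.6042 108.535  -12.8252  54.1436  11.7154]
```

View pics/f_wrist.png

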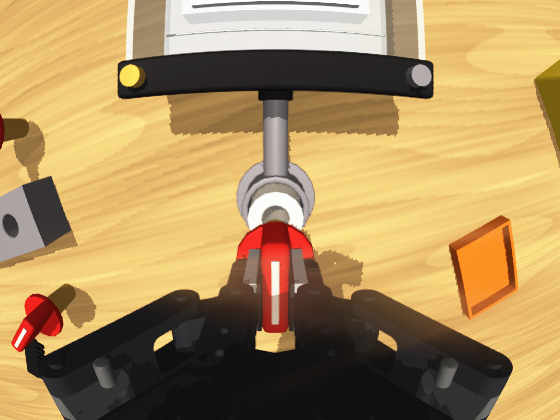

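View pics/f_side.png

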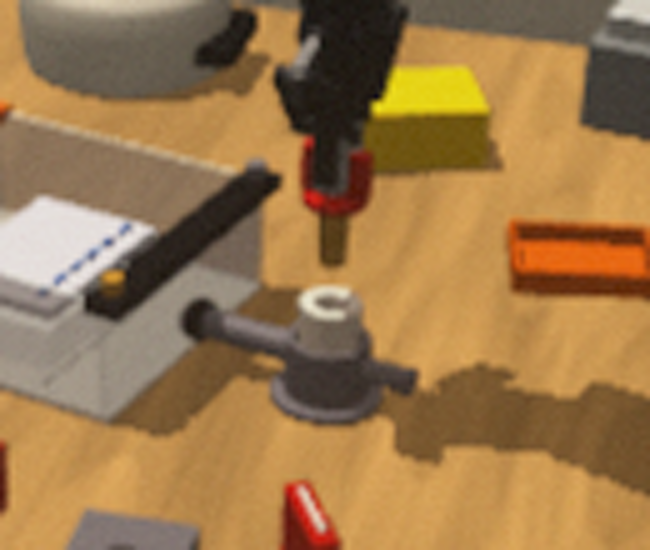

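View pics/f_scene.png

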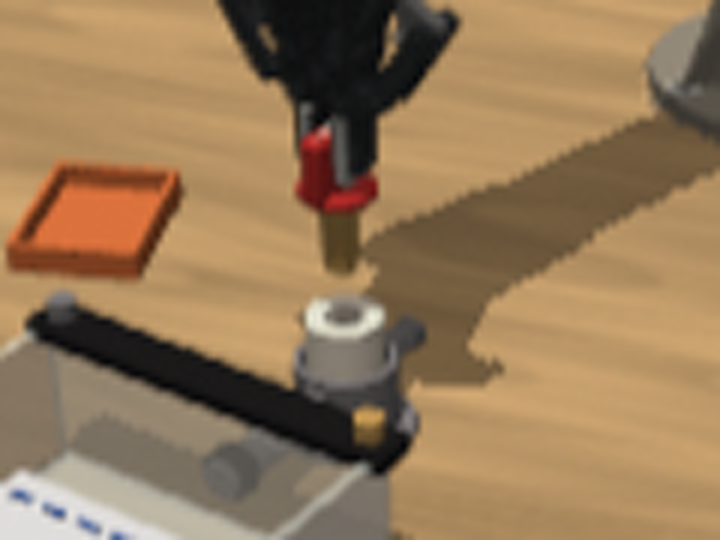

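The plug is over the bore and the handle is in line with the pipe in all three views. I'll lower it now.

```bash
python3 - <<'E'
from h import *
t=robot.current_time_s
def rep(s): print(s,round(t(),2),robot.current_tool_pos(),robot.current_contact_force(),robot.current_torque())
rep("0")
print(robot.line_to([.4728,-.128,.120],[180,0,-13.5],velocity=.08,f_stop=5)); rep("a")
print(robot.line_to([.4728,-.128,.090],velocity=.03,f_stop=4)); rep("b")
robot.pause(.1); rep("c")
t0=t(); p=robot.current_tool_pos(); robot.line_to([.4728,-.128,p[2]-.0005],velocity=.03); rep("step"); print(t()-t0)
E
```

```text
0 9.88 [ 0.4729 -0.1277  0.165 ] [-0.6176 -0.2098 -1.6733] [-0.0227 -0.0096 -0.0282]
False
a 10.59 [ 0.4728 -0.1282  0.1201] [-0.4362  0.5765 -1.8288] [0.1108 0.133  0.0031]
True
b 11.28 [ 0.4723 -0.1273  0.0993] [ 1.7263 -0.5252 -1.2932] [-0.1772 -0.5248  0.0162]
c 11.38 [ 0.4723 -0.1273  0.0993] [ 2.2233 -2.3024 -2.1854] [-0.3596 -0.6507 -0.0064]
step 11.62 [ 0.4726 -0.1275  0.0989] [-0.4801  1.5109  3.8662] [ 0.3899  0.2183 -0.0539]
0.25
```

```bash
python3 - <<'E'
from h import *
t=robot.current_time_s
def fz(n=4):
    v=[]
    for _ in range(n): v.append(robot.current_contact_force()); robot.pause(.02)
    return np.mean(v,0)
def rep(s): print(s,round(t(),2),robot.current_tool_pos(),fz())
rep("0")
z=.0985
print(robot.line_to([.4728,-.128,.088],velocity=.012,f_stop=9.)); rep("a")
robot.pause(.3); rep("b"); print(robot.current_torque())
E
```

```text
0 11.62 [ 0.4726 -0.1275  0.0989] [-1.1714  1.4268  3.4209]
True
a 12.14 [ 0.4726 -0.1275  0.0964] [-0.2268  0.2681  4.7299]
b 12.51 [ 0.4725 -0.1275  0.0964] [ 0.03   -0.5943  4.789 ]
[-0.2025 -0.0235 -0.0299]
```

```bash
cat >> h.py <<'E'
t=robot.current_time_s
def fz(n=3):
    v=[]
    for _ in range(n): v.append(robot.current_contact_force()); robot.pause(.015)
    return np.mean(v,0)
XY=[.4728,-.128]
E
python3 - <<'E'
from h import *
z=robot.current_tool_pos()[2]; F=fz()[2]
for i in range(16):
    if F>=12: break
    z-= .0007 if F<7.5 else .0003
    robot.line_to([*XY,z],[180,0,-13.5],velocity=.02)
    f=fz();F=f[2]; print(round(t(),2),round(z,4),robot.current_tool_pos(),f)
    if F>15: break
E
```

```text
12.93 0.0957 [ 0.4725 -0.1274  0.0961] [-2.2659  1.8687  8.811 ]
13.22 0.0954 [ 0.4725 -0.1274  0.096 ] [-2.7982  2.1272 10.6203]
13.53 0.0951 [ 0.4725 -0.1274  0.0959] [-3.39    2.1849 12.3816]
```

```bash
cat > turn.py <<'E'
from h import *
import sys
y0,y1,z=map(float,sys.argv[1:4]); xy=np.array([.4726,-.1276])
F=fz()[2];ff=0.0001;yaw=y0
while yaw<y1-.01:
    st=min(4,y1-yaw); yaw+=st
    z-= np.clip((13.3-F)*.00010,-.0006,.0004)+ff
    robot.line_to([*xy,z],[180,0,yaw],velocity=.02)
    f=fz(3);F=f[2]
    print(round(t(),2),round(yaw,1),round(z,5),robot.current_tool_pos(),robot.current_eef_rot()[2].round(1),f.round(1),robot.current_torque()[2].round(2))
    if F>18 or F<8.5: print("STOP");break
E
python3 turn.py -13.5 6.5 .0951
```

```text
13.88 -9.5 0.09495 [ 0.4724 -0.1273  0.0956] -9.5 [-1.8  1.3 10.1] 0.2
14.18 -5.5 0.09453 [ 0.4724 -0.1273  0.0952] -5.5 [-2.5  1.3 10.7] 0.13
14.47 -1.5 0.09417 [ 0.4724 -0.1273  0.0949] -1.5 [-2.2  1.7 10.1] 0.08
14.78 2.5 0.09375 [ 0.4724 -0.1274  0.0945] 2.5 [-2.8  2.1 10.9] 0.13
15.07 6.5 0.09342 [ 0.4725 -0.1274  0.0943] 6.6 [-3.3  1.5 11.9] 0.18
```

```bash
sed -i 's/ff=0.0001/ff=0.00028/; s/F)\*.00010/F)*.00013/' turn.py; python3 turn.py 6.5 30.5 .09342
```

```text
15.43 10.5 0.09301 [ 0.4725 -0.1274  0.0942] 10.5 [-3.2  1.3 13.7] 0.14
15.72 14.5 0.09278 [ 0.4725 -0.1274  0.0941] 14.5 [-4.3  1.9 15.3] 0.12
16.02 18.5 0.09275 [ 0.4725 -0.1274  0.0941] 18.6 [-4.5  1.9 15. ] 0.19
16.32 22.5 0.0927 [ 0.4725 -0.1274  0.0941] 22.5 [-4.3  1.5 15.5] 0.13
16.62 26.5 0.0927 [ 0.4725 -0.1274  0.0941] 26.6 [-4.2  2.1 15.1] 0.21
16.93 30.5 0.09266 [ 0.4725 -0.1274  0.0941] 30.6 [-5.   1.9 15.6] 0.16
```

```bash
sed -i 's/ff=0.00028/ff=0.00005/' turn.py; python3 turn.py 30.5 76.5 .09266
python3 - <<'E'
from h import *
robot.pause(.2);print(fz(),robot.current_tool_pos(),robot.current_finger_gap(),t())
for n in ["wrist","side","scene"]:
    f=vision.grab_frame(n)[:,:,::-1]
    if n=="side": f=cv2.resize(f[130:240,240:370],None,fx=5,fy=5,interpolation=2)
    if n=="scene": f=cv2.resize(f[150:240,190:310],None,fx=6,fy=6,interpolation=2)
    cv2.imwrite(f"pics/g_{n}.png",f)
E
```

```text
17.27 34.5 0.09285 [ 0.4725 -0.1274  0.0942] 34.6 [-4.1  1.9 14.4] 0.14
17.57 38.5 0.09294 [ 0.4725 -0.1274  0.0942] 38.6 [-3.5  2.1 13.9] 0.19
17.88 42.5 0.09297 [ 0.4725 -0.1274  0.0942] 42.6 [-3.7  1.8 13.3] 0.17
18.18 46.5 0.09292 [ 0.4725 -0.1274  0.0942] 46.6 [-4.2  1.5 13.8] 0.18
18.48 50.5 0.09293 [ 0.4725 -0.1274  0.0942] 50.6 [-3.8  1.4 13.5] 0.18
18.77 54.5 0.0929 [ 0.4725 -0.1274  0.0942] 54.6 [-3.7  1.6 14. ] 0.11
19.07 58.5 0.09295 [ 0.4725 -0.1274  0.0942] 58.6 [-3.9  0.8 13.4] 0.21
19.38 62.5 0.09292 [ 0.4725 -0.1274  0.0942] 62.5 [-4.3  1.7 13.3] 0.18
19.68 66.5 0.09287 [ 0.4726 -0.1274  0.0942] 66.6 [-4.4  1.6 14.5] 0.15
19.98 70.5 0.09297 [ 0.4725 -0.1274  0.0942] 70.6 [-3.3  1.7 13.2] 0.26
20.27 74.5 0.0929 [ 0.4726 -0.1274  0.0942] 74.5 [-4.1  1.3 13.3] 0.13
20.57 76.5 0.09285 [ 0.4725 -0.1274  0.0942] 76.5 [-4.   1.3 13.7] 0.04
[-3.5545  1.5545 13.9183] [ 0.4726 -0.1274  0.0942] 0.13043368159647023 20.825
```

View pics/g_side.png

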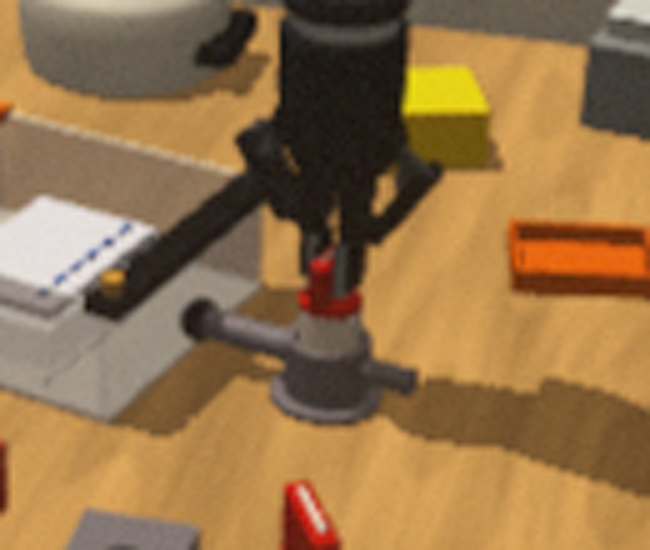

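View pics/g_scene.png

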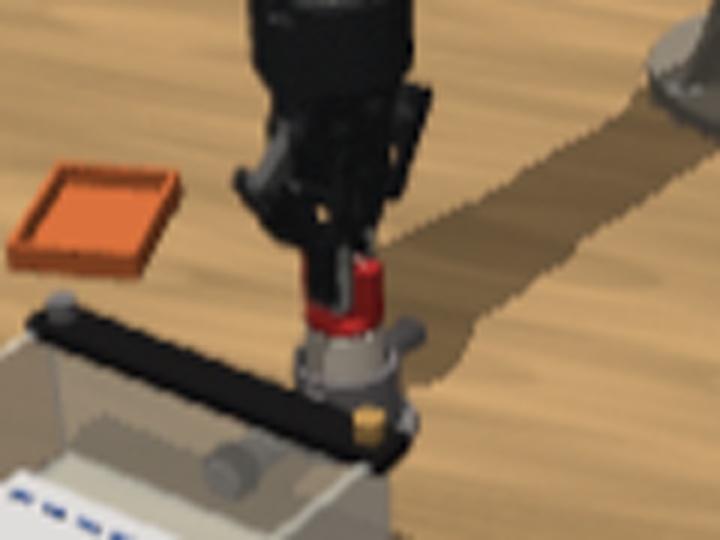

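View pics/g_wrist.png

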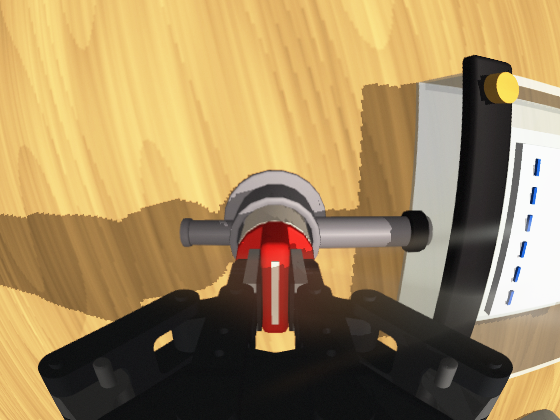

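```bash
python3 - <<'E'
from h import *
fingers.gripper_to(0.5)
print(t(),fz(),robot.current_tool_pos(),robot.current_finger_gap())
robot.line_to([.4726,-.1276,.21],[180,0,76.5],velocity=.12)
robot.pause(.5)
p,r=robot.current_tool_pos(),robot.current_eef_rot();np.save("h.npy",np.r_[p,r])
for n in ["wrist","side","scene"]:
    f=vision.grab_frame(n)[:,:,::-1]
    if n=="wrist": f=cv2.resize(f[100:300,175:375],None,fx=3,fy=3,interpolation=2)
    if n=="side": f=cv2.resize(f[130:290,200:370],None,fx=3.7,fy=3.7,interpolation=2)
    if n=="scene": f=cv2.resize(f[150:240,190:310],None,fx=6,fy=6,interpolation=2)
    cv2.imwrite(f"pics/h_{n}.png",f)
print(t(),p,r,fz())
E
```

```text
21.3833 [-0.5525  0.2083 -0.0861] [ 0.4723 -0.1275  0.0924] 0.5018812622979598
23.2083 [ 0.4726 -0.1276  0.2099] [-179.9884    0.0046   76.5014] [ 0.0941  0.2034 -0.564 ]
```

View pics/h_side.png

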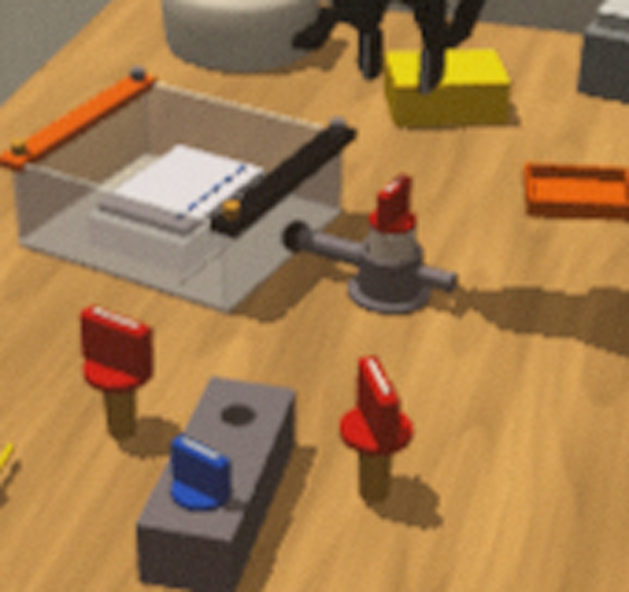

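View pics/h_scene.png

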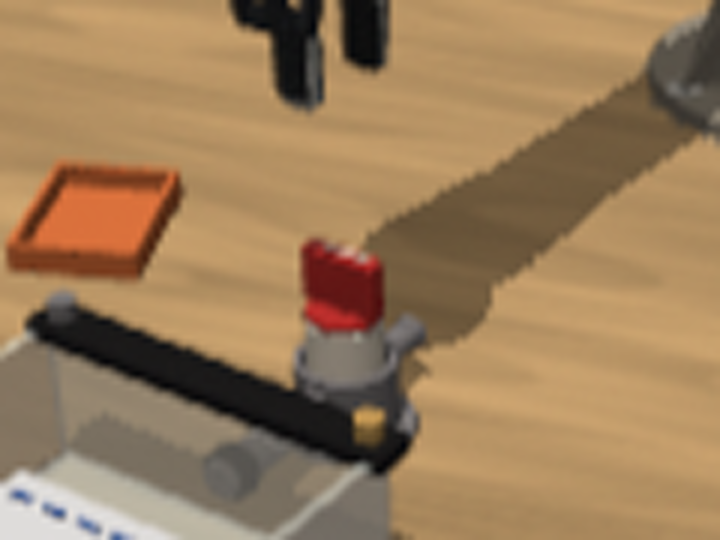

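View pics/h_wrist.png

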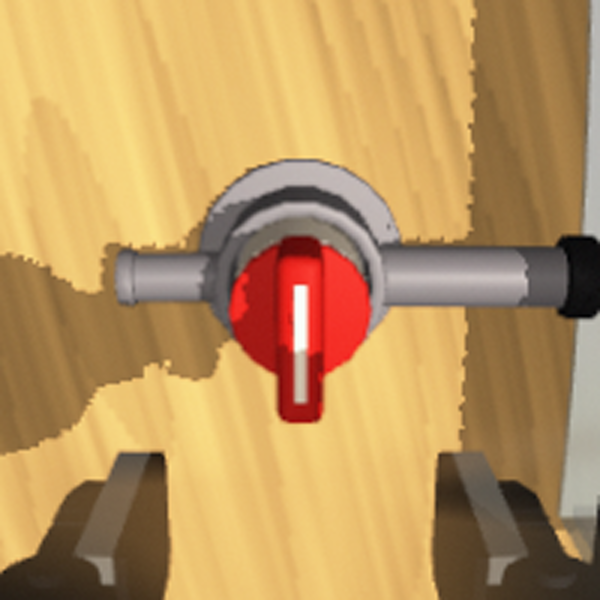

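```bash
python3 - <<'E'
from h import *
R0=R.from_euler('xyz',[180,0,76.5],degrees=True)
rim=np.array([.4727,-.128,.068]);best=None
for phi in (76.5,120,166,30,-13.5,220,256):
  a=np.radians(phi);u=np.array([np.cos(a),np.sin(a),0])
  for tilt in (45,35):
   for flip in (0,):
    R0=R.from_euler('xyz',[180,0,phi],degrees=True)
    Rt=R.from_rotvec(np.radians(tilt)*np.cross([0,0,-1],u))*R0
    cam=rim-u*.2+np.array([0,0,.14])
    pos=cam-Rt.apply(C["wrist"]["T_tool_cam"][:3,3])
    o=Rt.as_euler('xyz',degrees=True)
    T=wristcam(pos,o); px=proj("wrist",rim,T)
    try: q=robot.inverse_kinematics(pos,o)
    except Exception as e: q=e
    print(phi,tilt,pos,o,px,q)
E
```

```text
76.5 45 [ 0.4352 -0.2825  0.071 ] [180.  -45.   76.5] [[275.0882  64.0933]] [ 33.12    47.3521  30.8092  87.9587 -49.2211  93.2022  66.3478]
76.5 35 [ 0.4295 -0.3063  0.0659] [180.  -35.   76.5] [[275.1164   7.3366]] [ 30.7717  43.3121  31.332   89.7487 -44.2825  85.0554  63.6648]
120 45 [ 0.5518 -0.2659  0.071 ] [180. -45. 120.] [[275.0882  64.0933]] [ 26.966   66.2675  21.1924  43.4843 -34.2564 115.7136  70.9348]
120 35 [ 0.5641 -0.2871  0.0659] [180. -35. 120.] [[275.1164   7.3366]] [ 24.7416  61.536   22.944   48.9961 -31.2747 106.1635  72.8047]
166 45 [ 0.6269 -0.1669  0.071 ] [180. -45. 166.] [[275.0882  64.0933]] None
166 35 [ 0.6506 -0.1728  0.0659] [180. -35. 166.] [[275.1164   7.3366]] None
30 45 [ 0.3348 -0.2071  0.071 ] [180. -45.  30.] [[275.0882  64.0933]] [ 19.0779  33.548   59.665  134.6651 -73.1122  79.3162  70.0824]
30 35 [ 0.3136 -0.2194  0.0659] [180. -35.  30.] [[275.1164   7.3366]] [ 14.9608  24.6392  58.3529 133.9367 -64.2035  65.2172  58.6731]
-13.5 45 [ 0.3182 -0.0905  0.071 ] [180.  -45.  -13.5] [[275.0882  64.0933]] None
-13.5 35 [ 0.2944 -0.0848  0.0659] [180.  -35.  -13.5] [[275.1164   7.3366]] None
220 45 [ 0.5948 -0.0261  0.071 ] [-180.  -45. -140.] [[275.0882  64.0933]] [-12.3857  60.2449   3.7603  53.4934  18.6166 105.7918 119.2796]
220 35 [ 0.6135 -0.0104  0.0659] [-180.  -35. -140.] [[275.1164   7.3366]] [-11.5097  55.7055   3.3113  57.686   14.6214  97.1617 118.954 ]
256 45 [0.5116 0.0262 0.071 ] [ 180.  -45. -104.] [[275.0882  64.0933]] [-23.163   42.7057  -4.924   89.6319  35.3987  83.5977 122.5763]
256 35 [0.5175 0.0499 0.0659] [-180.  -35. -104.] [[275.1164   7.3366]] [-21.336   38.7785  -5.2125  91.2384  30.1625  76.7553 125.8148]
```

```bash
python3 - <<'E'
from h import *
rim=np.array([.4727,-.128,.068]);phi=76.5;a=np.radians(phi);u=np.array([np.cos(a),np.sin(a),0])
o=[180,-45,76.5];Rt=R.from_euler('xyz',o,degrees=True)
pos=rim-u*.2+np.array([0,0,.17])-Rt.apply(C["wrist"]["T_tool_cam"][:3,3])
print(pos)
robot.line_to([pos[0],pos[1],.21],[180,0,76.5],velocity=.25)
robot.line_to(pos,o,velocity=.1);robot.pause(.3)
p,r=robot.current_tool_pos(),robot.current_eef_rot()
f=vision.grab_frame("wrist");print(t())
T=wristcam(p,r);x,y=proj("wrist",rim,T)[0];print(x,y)
ay=np.radians(-13.5)
n=cv2.resize(f[:,:,::-1],None,fx=1,fy=1).copy();cv2.imwrite("pics/i.png",n)
x0,y0=int(x)-50,max(0,int(y)-55);cv2.imwrite("pics/i_z.png",cv2.resize(n[y0:y0+100,x0:x0+100],None,fx=6,fy=6,interpolation=2));print(x0,y0)
th=np.linspace(0,2*np.pi,60);c=np.c_[np.cos(th),np.sin(th),0*th]
for nm,z,rad in [("collar top",.074,.02),("underside/rim",.068,.02),("housing top",.044,.027)]:
    q=proj("wrist",rim*[1,1,0]+[0,0,z]+c*rad,T);print(nm,"left/right x",q[:,0].min(),q[:,0].max(),"bottom y",q[:,1].max())
print("bar top",proj("wrist",[rim+[0,0,.037]+s*.022*u for s in(-1,1)],T), "per mm", proj("wrist",[rim,rim+[0,0,.01]],T))
E
```

```text
[ 0.4352 -0.2825  0.101 ]
25.6333
274.7383509625107 95.45820402633397
224 40
collar top left/right x 249.05537596265708 300.4256334360012 bottom y 106.73048500746407
underside/rim left/right x 249.48056892127732 299.9848889058143 bottom y 112.53110265940546
housing top left/right x 242.83005141485123 306.5799079490989 bottom y 140.3223015261254
bar top [[274.729   75.2555]
 [274.8448  41.9265]] per mm [[274.7384  95.4582]
 [274.7513  85.8171]]
```

View pics/i_z.png

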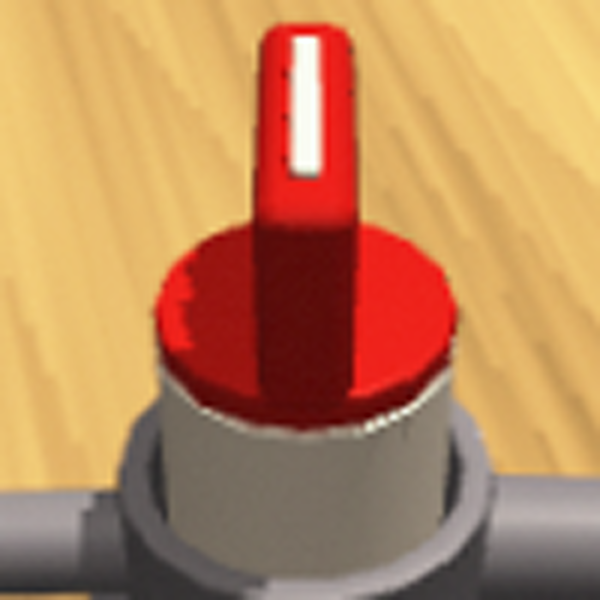

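The oblique view shows the collar flush on the rim with no brass showing, and the handle crosswise. I'll hand in.

```bash
python3 - <<'E'
from h import *
print(robot.current_contact_force(),t());workorder.close_job()
E
```

```text
[-0.7026  0.0132 -0.0002] 25.6333
the job is handed in; nothing more can be done
```

I took the smallest red plug, the one in the rack, and set it in the drain cock with the handle in line with the pipe. I then turned it 90° to closed, released it and handed the job in at about 25.6 s.

- **Press while turning:** it was about 12–17 N, allowing for the plug's weight. For the first 15–20° it sat at 11.8–12.6 N, at or just below the 12 N asked. The plug sank about 1.8 mm, stopped early in the turn, and held that height for the rest of it.
- **Check after release:** a close oblique wrist view about 4 s later showed the collar flush on the barrel's rim with no brass visible. Its lower edge was within about 1 px of where a seated collar should appear. The handle was crosswise to the pipe.
- **Everything else:** the robot was clear of everything, with contact force near zero. The blue spare and the two larger red look-alikes still looked in place in the side view. I made no separate check on the other bench items, but the arm did not go near them. No check disagreed.

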